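Tip a flush cassette out of its test nest and stack it

ROBOT

A 6-joint arm with a two-finger parallel gripper is mounted at the origin on the work surface. World frame = base frame: x ahead of the robot, y to its left, z up, the work surface at z = 0. Lengths are in mm, angles in rad, forces in N, time in s.
With the tool pointing down it reaches from about 425 to 1125 mm from the base axis. Payload 14.9 kg.
Tool frame: the origin (TCP) lies at the very end of the fingers, on their centre line; the grasp point (between the pads) lies 19 mm behind it; z points along the fingers, y is the line along which they close (so a half turn about z gives the same grasp; the last joint's range is limited). The gripper opens to 91 mm and grips with 3 to 60 N. Pads are 32 mm wide; open, the fingers measure 118 mm over their backs; the gripper's body (76 mm by 178 mm) begins 60 mm behind the grasp point.
Start: joints at [1.174, 0.379, 1.734, -0, 1.028, -0.033], TCP at [249.088, 654.197, 213.932] pointing down, gripper open.
Joint ranges: [-2.77, 2.77], [-0.74, 2.19], [0, 2.66], [-1.06, 4.2], [0.31, 2.87], [-3.08, 3.08]. Speed limits (rad/s): [1.89, 1.89, 2.39, 3.14, 3.14, 3.14].

INTERFACE

Orientations are given as a 3x3 rotation matrix whose columns are the frame's x, y, z axes.
In Python, from workcell import ctrl gives the robot as it stands.
- The arm moves only by the shell command python3 -m handwheel 'ROWS' [OPENING]. ROWS is JSON, one flat list of numbers, 4 for each row, row after row: the shift along the tool's x, y, z normalised to -1 to 1, where 1 is 0.025 m, then the turn about the tool's z normalised to -1 to 1, where 1 is 6 degrees. In form: [tx, ty, tz, turn, tx, ty, tz, turn, ...]. A call has exactly 5 rows; each row shifts and turns the commanded pose from where the row before left it, along the tool's axes as they then stand; what a row does not reach is not made up. A row lasts 1/12 s, in which the tool goes at most 41.7 mm and 7.16 degrees, less where a joint would pass 70% of its speed; a pose out of reach is approached as far as the arm can. A call with a number of a shift or a turn outside -1 to 1 is refused whole. A call with a gripper value outside its range is refused whole. OPENING is the closure in counts, from 0 (fully open) to 255 (shut), set as the call begins (- or left out, the last holds). The fingers move at their own pace and stop on an object; the grip force is fixed at half the most. Time passes only in rows, so rows that do not move let the fingers close, or fill a call up. It gives the time, the measured TCP pose, the force, the opening and the grip force at its end, in the units of the state.
- ctrl.state(): the state, without advancing time (a new reading comes with each control period).
- ctrl.capture(name): name is "scene" or "top" or "wrist"; returns the picture (400x640x3 uint8, blue, green, red); there is no depth.
- ctrl.camera_model(name): a dict with "camera_matrix" (3x3 intrinsics, pixels), "dist_coeffs" ([k1, k2, p1, p2, k3] as OpenCV has them; the pictures are not rectified), "T" (4x4, takes a point from camera to world coordinates); the wrist camera has in their place "T_tool_cam" (4x4, takes a point from camera to tool coordinates, whose origin is the TCP and whose axes are the flange's). Camera axes: x right, y down, z forward; pixel columns grow to the right and rows downward; lengths in mm; the calibration is good to about 2 mm. A picture is of the moment at which its call begins: read the wrist's pose just before it. camera_model takes no time and is no camera call.
- ctrl.finish_job(): hands the job in; it is judged then, once.
The state is a dict: "time_s": time; "joint_positions": joint angles; "dq": joint speeds; "tau": joint torques, N m; "ee_pos": TCP position; "eef_rot": TCP orientation; "force": force on the tool from outside, world axes, zero at the start; "wrist_torque": the same for the moment, N m; "grip_width": finger opening in mm; "grip_force": force on a finger pad.
Only numpy, scipy, OpenCV 4.12 (cv2) and the standard library are available. Lean on these libraries where they do the work, as an engineer would, in place of code of your own. Each camera call takes 0.05 s, during which the arm holds its last target. There are 200 camera calls.

TASK

The tested cassette lies flush in the white nest: press down on its plain end, the one with the narrow gap beside it, so that it tips and stays up with its adapter end standing out of the pocket. Then grip it, lift it out and set it down (not drop it) squarely on top of the stack of two finished cassettes, top face up and green adapters over their green adapters, and let go. Leave the stack and everything else where it is.

Things in the scene. Friction and masses are not known exactly. Their poses are not given: they have to be found in the camera images.
- cassette_mid (a point): Loose closed fibre cassette, 120 long (x) x 58 wide (y) x 24 mm thick (z), plain grey, about 0.19 kg, mass evenly spread. The one to move; at the start it lies in the nest, its top flush with the nest's top face. This point is its centre, half-way up. Axes: x along its length towards the end with the row of four green adapters, z out of its top face.
- cassette_front (a point): Middle of the same cassette's adapter end face (60 mm from its centre along +x, half-way up).
- cassette_back (a point): Middle of the same cassette's plain end face (60 mm from its centre along -x, half-way up).
- nest_mouth (a point): Fixed white nest block, 166 (x) x 101 (y) x 60 mm high. Point: in its top face's plane, over the centre of the cassette as it lies at the start; +x towards the cassette's adapter end, z up. Pocket walls at x = -68 and +62, y = +-30.5 mm: the gap is 8 mm at the cassette's plain end, 2 mm at its adapter end, 1.5 mm at the sides.
- nest_ridge (a point): Ridge across the pocket's floor, 24 mm below the nest's top face and 3 mm to the -x side of nest_mouth; same axes. The floor is flat from here to the +x wall; towards the -x wall it slopes down at 26 degrees.
- nest_press (a point): A good place to press: on the flush cassette's top, 16 mm from its plain end. A light press (under 5 N) from there tips it over the ridge by 26 degrees onto the slope (this spot sinks about 18 mm); it balances there by itself and stays when let go, the underside of its adapter end about 3 mm above the nest's top face.
- upper_mid (a point): Loose closed fibre cassette, 120 long (x) x 58 wide (y) x 24 mm thick (z), plain grey, about 0.19 kg, mass evenly spread. The upper of the two finished cassettes of the stack, loose, same make. This point is its centre; the moved cassette must come to rest with its centre 24 mm above this. Axes: x along its length towards the end with the row of four green adapters, z out of its top face.
- upper_front (a point): Middle of the upper stacked cassette's adapter end face.
- upper_back (a point): Middle of the upper stacked cassette's plain end face.
- lower_mid (a point): Loose closed fibre cassette, 120 long (x) x 58 wide (y) x 24 mm thick (z), plain grey, about 0.19 kg, mass evenly spread. The lower of the two stacked cassettes, straight under the upper one, on a fixed black rubber pad 170 x 100 x 6 mm. This point is its centre. Axes: x along its length towards the end with the row of four green adapters, z out of its top face.
- shell: Bystander: open grey cassette housing, 120 x 85 x 20 mm. Origin: centre of its underside.
- driver: Bystander: screwdriver lying along its x axis.
- carton: Bystander: open cardboard carton with green connectors, 130 x 100 x 45 mm. Origin: centre of its underside.
Mind the look-alikes: they are no part of the job. Of the things like the part that bears nest_mouth, leave any that is red; of the rest the smaller one is meant.

How it is judged:
By the outcome, as a careful person would: the job done as asked, in the order asked, and still so for the second after the job is handed in, with the robot touching nothing.
It also fails if it takes over 50 s, if anything falls off the work surface, if the arm or the gripper's body presses on something with over 40 N, if the wrist force passes 120 N, or if a joint passes its speed limit or range.

## Working session

There is one attempt and no reset: what is moved stays moved. The work goes in short steps, Python scripts to look and compute and a shell command to move; the robot and the scene stay as the last step left them, time stands still between calls to the robot, and variables do not carry over. Pictures are saved under pics/ and viewed, at most 13 in all, crops included, and the job is handed in when it is done.

```bash
ls; mkdir -p pics; python3 - <<'E'
from workcell import ctrl
import cv2,numpy as np
s=ctrl.state();print(s['time_s'],s['ee_pos'],s['eef_rot'],s['grip_width'])
a=ctrl.capture('top');b=ctrl.capture('scene')
cv2.imwrite('pics/top.png',a);cv2.imwrite('pics/scene.png',b)
for n in('top','scene'):
  m=ctrl.camera_model(n);print(n,np.round(m['T'],3).tolist(),np.round(m['camera_matrix'],1).tolist(),m['dist_coeffs'])
m=ctrl.camera_model('wrist');print(np.round(m['T_tool_cam'],3).tolist())
E
```

```text
pics
0.0 [248.93388457 653.80793554 213.26501227] [[-9.34552272e-01  3.55825600e-01 -4.39958061e-04]
 [ 3.55825870e-01  9.34551687e-01 -1.04639964e-03]
 [ 3.88277695e-05 -1.13446362e-03 -9.99999356e-01]] 91.16624404091104
top [[-0.046, -0.978, 0.202, 228.426], [-0.999, 0.044, -0.015, 2.703], [0.005, -0.202, -0.979, 1330.188], [0.0, 0.0, 0.0, 1.0]] [[449.6, 0.0, 319.5], [0.0, 449.6, 201.9], [0.0, 0.0, 1.0]] [-0.11690687  0.          0.          0.          0.        ]
scene [[-0.003, 0.531, -0.847, 1668.073], [1.0, -0.005, -0.006, -14.101], [-0.007, -0.847, -0.531, 801.698], [0.0, 0.0, 0.0, 1.0]] [[473.6, 0.0, 321.0], [0.0, 473.6, 204.0], [0.0, 0.0, 1.0]] [-0.10833934  0.          0.          0.          0.        ]
[[0.0, -0.964, -0.265, 74.161], [1.0, 0.0, 0.0, -0.935], [-0.0, -0.265, 0.964, -170.071], [0.0, 0.0, 0.0, 1.0]]
```

View pics/top.png

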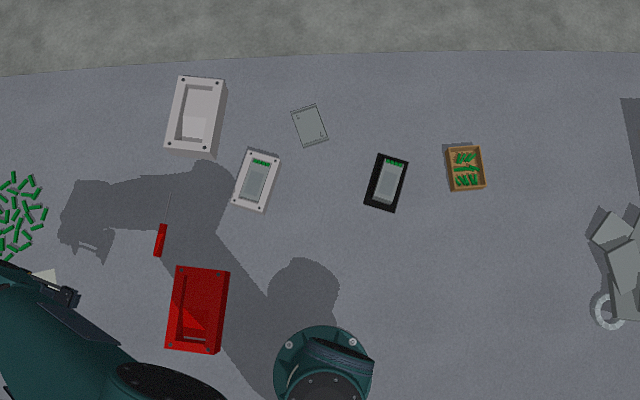

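View pics/scene.png

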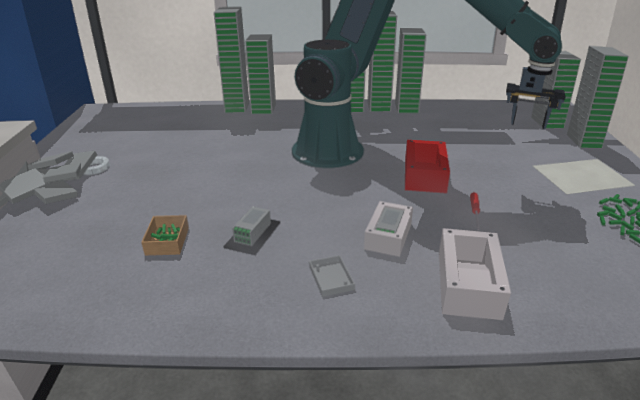

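The top view shows the nest with the cassette at about (256,180) and its green adapters on the far side at (261,163). The stack on its black pad is at (388,182), green at (394,161). The big white and the red nests are look-alikes. The scene view agrees.

```bash
cat > h.py <<'E'
from workcell import ctrl
import cv2,numpy as np
def model(n,s=None):
    m=ctrl.camera_model(n);K=np.array(m['camera_matrix']);d=np.array(m['dist_coeffs'])
    if n!='wrist': return K,d,np.array(m['T'])
    A=np.eye(4);A[:3,:3]=s['eef_rot'];A[:3,3]=s['ee_pos'];return K,d,A@np.array(m['T_tool_cam'])
def ray(M,uv,z):
    K,d,T=M;u=cv2.undistortPoints(np.array(uv,float).reshape(-1,1,2),K,d).reshape(-1,2)
    r=np.c_[u,np.ones(len(u))]@T[:3,:3].T
    return T[:3,3]+r*((z-T[2,3])/r[:,2])[:,None]
def proj(M,P):
    K,d,T=M;Ti=np.linalg.inv(T)
    return cv2.projectPoints(np.array(P,float).reshape(-1,1,3),cv2.Rodrigues(Ti[:3,:3])[0],Ti[:3,3],K,d)[0].reshape(-1,2)
E
python3 - <<'E'
from h import *
a=cv2.imread('pics/top.png');b=cv2.imread('pics/scene.png')
c=cv2.resize(a[135:225,215:305],(400,400),interpolation=3);d=cv2.resize(a[135:225,345:435],(400,400),interpolation=3)
e=cv2.resize(b[190:260,355:425],(400,200),interpolation=3)
cv2.imwrite('pics/c1.png',np.hstack([c,d]))
M=model('top')
hs=cv2.cvtColor(a,cv2.COLOR_BGR2HSV)
g=cv2.inRange(hs,(45,90,40),(85,255,255))
def box(mask,x0,y0,x1,y1,z,lab):
    m=np.zeros_like(mask);m[y0:y1,x0:x1]=mask[y0:y1,x0:x1]
    cs=cv2.findContours(m,0,2)[0];p=max(cs,key=cv2.contourArea)
    if lab[0]=='g':p=np.vstack(cs)
    P=ray(M,p.reshape(-1,2),z);r=cv2.minAreaRect(P[:,:2].astype(np.float32));print(lab,r,cv2.boxPoints(r).round(1).tolist())
box(g,240,140,285,210,60,'gnest');box(g,370,140,415,210,54,'gstack')
w=cv2.inRange(hs,(0,0,165),(180,40,255));box(w,225,135,290,220,60,'nest')
k=cv2.inRange(hs,(0,0,80),(180,90,255));cas=k
print(hs[180,256],hs[180,388],hs[200,375],hs[195,240],hs[220,330])
E
```

```text
gnest ((616.9622192382812, 149.98248291015625), (48.21515655517578, 10.431541442871094), 70.91194152832031) [[604.0999755859375, 128.89999389648438], [614.0, 125.5], [629.7999877929688, 171.10000610351562], [619.9000244140625, 174.5]]
gstack ((601.0393676757812, -241.46389770507812), (48.45416259765625, 11.699396133422852), 69.7761459350586) [[587.2000122070312, -262.20001220703125], [598.2000122070312, -266.20001220703125], [614.9000244140625, -220.8000030517578], [603.9000244140625, -216.6999969482422]]
nest ((474.1265869140625, 158.6868438720703), (0.0, 0.0), 0.0) [[474.1000061035156, 158.6999969482422], [474.1000061035156, 158.6999969482422], [474.1000061035156, 158.6999969482422], [474.1000061035156, 158.6999969482422]]
[106  24 115] [100  20 115] [105  10  52] [ 98  17 122] [111  22 118]
```

View pics/c1.png

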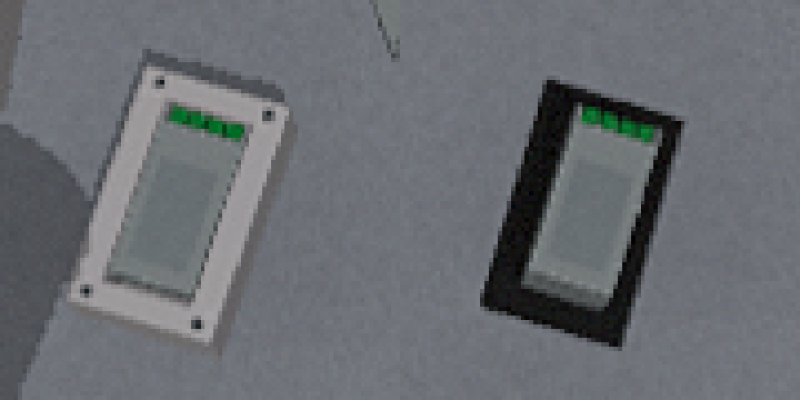

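The left crop shows the nest cassette with corners at about (168,105), (247,125), (107,278), (192,297). The right crop shows the stack's top face at about (583,105), (660,125), (525,275), (610,293).

```bash
cat >> h.py <<'E'
def fit(P):  # corners FL? order: front-left, front-right, back-left, back-right -> centre, heading, sizes
    P=P[:,:2];f=(P[0]+P[1])/2;b=(P[2]+P[3])/2;v=f-b
    print('centre',P.mean(0).round(1),'hdg',np.degrees(np.arctan2(v[1],v[0])).round(2),'L',np.linalg.norm(v).round(1),'W',np.linalg.norm(P[0]-P[1]).round(1),np.linalg.norm(P[2]-P[3]).round(1))
def tomove(s,t): # world target delta in tool axes (in units of 25mm)
    R=np.array(s['eef_rot']);d=R.T@(np.array(t)-s['ee_pos']);print('tool mm',d.round(1),'units',(d/25).round(2),'hdg',np.degrees(np.arctan2(R[1,0],R[0,0])).round(2))
E
python3 - <<'E'
from h import *
M=model('top');k=90/400
fit(ray(M,np.array([[168,105],[247,125],[107,278],[192,297]])*k+[214.6,134.6],60))
fit(ray(M,(np.array([[583,105],[660,125],[525,275],[610,293]])-[400,0])*k+[344.6,134.6],54))
s=ctrl.state();R=np.array(s['eef_rot'])
tomove(s,[525,180,213])
E
```

```text
centre [564.7 169.3] hdg -19.16 L 122.0 W 54.8 57.4
centre [ 549.9 -222.1] hdg -21.64 L 122.2 W 53.1 56.9
tool mm [-426.6 -344.6    0.7] units [-17.06 -13.79   0.03] hdg 159.15
```

```bash
for i in 1 2 3; do :; done
python3 -m handwheel '[-0.93,-0.68,0,0,-0.93,-0.68,0,0,-0.93,-0.68,0,0,-0.93,-0.68,0,0,-0.93,-0.68,0,0]' 0
python3 -m handwheel '[-0.93,-0.68,0,0,-0.93,-0.68,0,0,-0.93,-0.68,0,0,-0.93,-0.68,0,0,-0.93,-0.68,0,0]'
python3 -m handwheel '[-0.93,-0.68,0,0,-0.93,-0.68,0,0,-0.93,-0.68,0,0,-0.93,-0.68,0,0,-0.93,-0.68,0,0]'
python3 -m handwheel '[-0.93,-0.68,0,0,-0.93,-0.68,0,0,-0.93,-0.68,0,0,-0.93,-0.68,0,0,-0.93,-0.68,0,0]'
python3 -m handwheel '[0,0,0,0,0,0,0,0,0,0,0,0,0,0,0,0,0,0,0,0]'
python3 - <<'E'
from h import *
s=ctrl.state();M=model('wrist',s);a=ctrl.capture('wrist');cv2.imwrite('pics/w1.png',a)
print(s['time_s'],s['ee_pos'],s['force']);R=np.array(s['eef_rot']);print(np.degrees(np.arctan2(R[1,0],R[0,0])))
np.savez('w1.npz',K=M[0],d=M[1],T=M[2])
c=np.array([564.7,169.3]);h=np.radians(-19.16);x=np.array([np.cos(h),np.sin(h)]);y=np.array([-x[1],x[0]])
for q in [(60,29),(60,-29),(-60,29),(-60,-29)]:
  p=c+q[0]*x+q[1]*y;print(proj(M,[*p,60]).round(0))
E
```

```text
time_s: 0.52
ee_pos: [327.8, 532.0, 213.6]
eef_rot: [[-0.935, 0.356, -0.0], [0.356, 0.935, -0.0], [0.0, -0.001, -1.0]]
force: [0.6, -0.1, -0.4]
grip_width: 91.3
grip_force: 0.0
time_s: 0.93
ee_pos: [406.3, 411.2, 213.7]
eef_rot: [[-0.935, 0.356, -0.0], [0.356, 0.935, -0.0], [0.0, -0.0, -1.0]]
force: [0.6, -0.6, 0.0]
grip_width: 90.9
grip_force: 0.0
time_s: 1.35
ee_pos: [484.7, 290.4, 213.8]
eef_rot: [[-0.935, 0.356, -0.0], [0.356, 0.935, -0.0], [0.0, -0.0, -1.0]]
force: [-0.1, 0.6, -0.5]
grip_width: 91.3
grip_force: 0.0
time_s: 1.77
ee_pos: [563.1, 169.6, 213.8]
eef_rot: [[-0.935, 0.356, -0.0], [0.356, 0.935, -0.0], [0.0, -0.0, -1.0]]
force: [0.2, -0.3, -0.4]
grip_width: 91.2
grip_force: 0.0
time_s: 2.18
ee_pos: [562.1, 171.7, 213.9]
eef_rot: [[-0.935, 0.355, -0.0], [0.355, 0.935, -0.0], [0.0, -0.0, -1.0]]
force: [-0.3, 0.4, 0.6]
grip_width: 91.0
grip_force: 0.0
2.1833 [562.14955134 171.72674612 213.85836111] [-0.2722693   0.44404279  0.5623864 ]
159.21808602259975
[[346. 238.]]
[[294. 240.]]
[[346. 129.]]
[[289. 130.]]
```

View pics/w1.png

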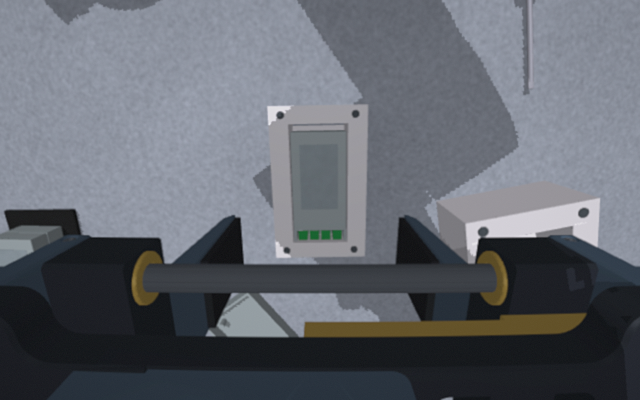

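The wrist view shows the cassette with its front edge at row 241 (columns 293–346), its back edge near row 131, and the green row at (320,235).

```bash
python3 - <<'E'
from h import *
z=np.load('w1.npz');M=z['K'],z['d'],z['T'];a=cv2.imread('pics/w1.png')
hs=cv2.cvtColor(a,cv2.COLOR_BGR2HSV)
print(a[180,280],a[115,320],a[180,300],a[150,340],a[126,320],a[249,320],a[120:136,318].tolist(),a[236:248,318].tolist(),a[190,284:298].tolist(),a[190,340:354].tolist())
E
```

```text
[158 153 154] [162 156 158] [113 109 101] [121 118 110] [155 149 151] [155 151 152] [[160, 156, 158], [161, 157, 158], [160, 155, 157], [145, 139, 139], [123, 115, 113], [136, 129, 127], [155, 149, 151], [159, 153, 155], [160, 154, 155], [154, 148, 150], [126, 121, 120], [101, 98, 92], [114, 111, 104], [122, 118, 111], [122, 118, 111], [122, 118, 111]] [[66, 99, 52], [64, 99, 51], [70, 101, 58], [92, 108, 85], [119, 117, 116], [127, 122, 124], [139, 135, 136], [154, 149, 151], [156, 152, 153], [156, 152, 154], [156, 152, 154], [156, 152, 153]] [[157, 152, 154], [157, 152, 153], [158, 153, 154], [158, 152, 154], [157, 152, 154], [158, 153, 154], [144, 139, 141], [113, 108, 109], [103, 100, 97], [116, 112, 106], [121, 117, 110], [119, 115, 109], [119, 116, 109], [120, 116, 110]] [[120, 116, 110], [120, 116, 110], [120, 116, 110], [119, 115, 109], [119, 116, 109], [113, 110, 104], [109, 105, 104], [128, 124, 125], [155, 150, 151], [159, 152, 154], [158, 153, 154], [158, 153, 154], [157, 152, 153], [158, 152, 155]]
```

```bash
python3 - <<'E'
from h import *
z=np.load('w1.npz');M=z['K'],z['d'],z['T'];g=cv2.cvtColor(cv2.imread('pics/w1.png'),cv2.COLOR_BGR2GRAY).astype(float)
L=[];Rr=[]
for r in range(145,228,4):
  l=g[r,280:300];q=g[r,338:358]
  i=np.where(l<140)[0][0];L.append((280+i-1+(l[i-1]-140)/(l[i-1]-l[i]),r))
  j=np.where(q<140)[0][-1];Rr.append((338+j+(140-q[j])/(q[j+1]-q[j]),r))
A=ray(M,L,60)[:,:2];B=ray(M,Rr,60)[:,:2]
m=(A+B)/2
for P in(A,B,m):
  v=cv2.fitLine(P.astype(np.float32),cv2.DIST_HUBER,0,.01,.01).ravel();v=v if v[0]>0 else -v;print(np.degrees(np.arctan2(v[1],v[0])))
print('w',np.linalg.norm(A-B,axis=1).mean())
P=ray(M,[(318,130.5),(318,239.7),(318,123.3),(318,242.5)],60)[:,:2];print(P)
h=np.radians(-19.3);x=np.array([np.cos(h),np.sin(h)]);y=np.array([-x[1],x[0]])
print('u',P@x,'v',(m@y).mean(),'mouth cand',[ (u*x+(m@y).mean()*y).round(1) for u in ((P[0]+P[1])@x/2,(P[2]+P[3])@x/2+3)])
E
```

```text
-19.830832
-19.572742
-19.70072
w 61.67069291073009
[[509.27035318 189.50889497]
 [621.13507275 146.97570658]
 [502.573284   192.05480154]
 [624.30085433 145.77182708]]
u [418.01442661 537.65028632 410.85226758 541.03605349] v 346.4236976169602 mouth cand [array([565.5, 169. ]), array([566.5, 168.7])]
```

```bash

python3 -m handwheel '[0.34,-0.02,0.56,-0.18,0.34,-0.02,0.56,0,0.34,-0.02,0.56,0,0.34,-0.02,0.56,0,0.32,-0.01,0.56,0]' 255
python3 -m handwheel '[0,0,0.55,0,0,0,0.55,0,0,0,0.55,0,0,0,0.55,0,0,0,0.55,0]'
python3 -m handwheel '[0,0,0,0,0,0,0,0,0,0,0,0,0,0,0,0,0,0,0,0]'
```

```text
time_s: 2.65
ee_pos: [521.7, 183.8, 143.4]
eef_rot: [[-0.941, 0.337, 0.0], [0.337, 0.941, 0.0], [-0.0, 0.0, -1.0]]
force: [0.5, -0.5, 0.4]
grip_width: 60.9
grip_force: 0.0
time_s: 3.07
ee_pos: [522.2, 183.8, 74.6]
eef_rot: [[-0.941, 0.337, 0.0], [0.337, 0.941, 0.0], [-0.0, 0.0, -1.0]]
force: [0.5, 0.6, 0.4]
grip_width: 27.8
grip_force: 0.0
time_s: 3.48
ee_pos: [522.9, 183.5, 76.0]
eef_rot: [[-0.941, 0.338, 0.001], [0.338, 0.941, 0.0], [-0.001, 0.001, -1.0]]
force: [0.0, 0.4, -0.5]
grip_width: 0.7
grip_force: 0.0
```

```bash

python3 -m handwheel '[0,0,0.14,0,0,0,0.12,0,0,0,0.12,0,0,0,0.12,0,0,0,0.1,0]'
python3 -m handwheel '[0,0,0.08,0,0,0,0.08,0,0,0,0.08,0,0,0,0.06,0,0,0,0.0,0]'
python3 -m handwheel '[0,0,0.04,0,0,0,0.02,0,0,0,0,0,0,0,0,0,0,0,0,0]'
```

```text
time_s: 3.9
ee_pos: [522.3, 183.2, 59.7]
eef_rot: [[-0.941, 0.338, -0.0], [0.338, 0.941, -0.0], [0.0, -0.0, -1.0]]
force: [0.5, 0.0, 0.3]
grip_width: 0.4
grip_force: 0.0
time_s: 4.32
ee_pos: [522.3, 183.2, 52.4]
eef_rot: [[-0.941, 0.338, -0.0], [0.338, 0.941, -0.0], [0.0, -0.0, -1.0]]
force: [-0.0, 0.7, 0.5]
grip_width: 0.3
grip_force: 0.0
time_s: 4.73
ee_pos: [522.5, 183.2, 51.2]
eef_rot: [[-0.941, 0.338, 0.0], [0.338, 0.941, 0.0], [-0.0, 0.0, -1.0]]
force: [-0.7, -0.0, -0.2]
grip_width: 0.5
grip_force: 0.0
```

```bash

python3 -m handwheel '[0,0,-0.3,0,0,0,-0.8,0,-0.3,0,-1,0,-0.6,0,-1,0,-0.8,0,-1,0]'
python3 -m handwheel '[0,0,-1,0,0,0,-1,0,0,0,0,0,0,0,0,0,0,0,0,0]' 0
python3 - <<'E'
from h import *
s=ctrl.state();M=model('wrist',s);a=ctrl.capture('wrist');cv2.imwrite('pics/w2.png',a)
b=ctrl.capture('scene');t=ctrl.capture('top');
c=cv2.resize(b[190:265,355:430],(600,600),interpolation=3)
cv2.imwrite('pics/w2c.png',np.hstack([cv2.resize(a[80:300,220:440],(400,400),interpolation=3),cv2.resize(c,(400,400))]))
np.savez('w2.npz',K=M[0],d=M[1],T=M[2]);cv2.imwrite('pics/t2.png',t);print(s['ee_pos'])
E
```

```text
time_s: 5.15
ee_pos: [562.0, 168.8, 155.4]
eef_rot: [[-0.941, 0.337, -0.001], [0.337, 0.941, -0.0], [0.0, -0.0, -1.0]]
force: [0.5, 0.3, -0.5]
grip_width: 0.5
grip_force: 0.0
time_s: 5.57
ee_pos: [562.0, 168.8, 203.4]
eef_rot: [[-0.941, 0.338, -0.0], [0.338, 0.941, -0.0], [0.0, -0.0, -1.0]]
force: [-0.6, 0.5, 0.3]
grip_width: 30.9
grip_force: 0.0
[561.97764452 168.78564835 203.43331376]
```

View pics/w2c.png

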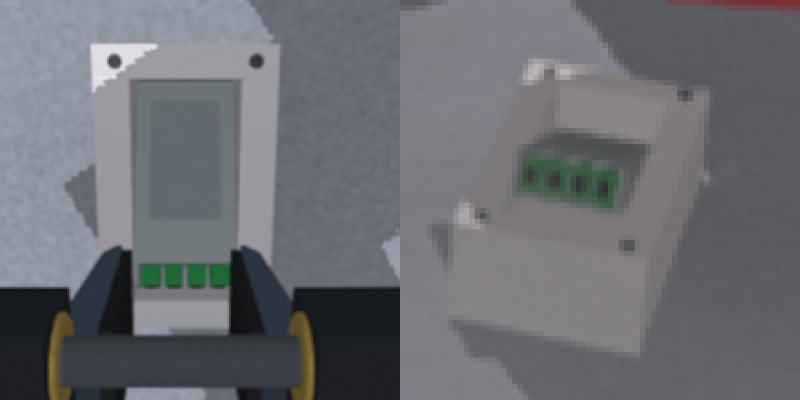

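The cassette is tipped: its adapter end stands out of the pocket, with the green row at about (182,275) in the left crop and its end face visible in the scene crop.

```bash
python3 - <<'E'
from h import *
z=np.load('w2.npz');M=z['K'],z['d'],z['T'];a=cv2.imread('pics/w2.png')
h=np.radians(-19.7);x=np.array([np.cos(h),np.sin(h)]);y=np.array([-x[1],x[0]]);c=np.array([565.5,169])
for n,q in dict(topF_l=(46,29,85.2),topF_r=(46,-29,85.2),botF=(53.6,0,63.6),topB=(-64.7,0,60-29),wallB=(-68,0,60),green=(36,0,80.5)).items():
  p=proj(M,[*(c+q[0]*x+q[1]*y),q[2]])[0];print(n,p.round(1),'crop',((p-[220,80])*400/220).round(0))
s=ctrl.state();t=c+36*x;tomove(s,[*t,63])
E
```

```text
topF_l [350.7 240.1] crop [238. 291.]
topF_r [292.4 240.2] crop [132. 291.]
botF [321.4 238.8] crop [184. 289.]
topB [321.3 124.1] crop [184.  80.]
wallB [321.5 121.8] crop [185.  76.]
green [321.5 229.1] crop [185. 271.]
tool mm [-39.7   1.7 139.5] units [-1.59  0.07  5.58] hdg 160.24
```

```bash

python3 -m handwheel '[-0.5,0.02,0.3,0,-0.5,0.02,0.6,0,-0.5,0.02,0.9,0,-0.09,0.01,0.9,0,0,0,0.9,0]' 0
python3 -m handwheel '[0,0,0.7,0,0,0,0.55,0,0,0,0.4,0,0,0,0.25,0,0,0,0.0,0]'
python3 -m handwheel '[0,0,0,0,0,0,0,0,0,0,0,0,0,0,0,0,0,0,0,0]'
```

```text
time_s: 6.13
ee_pos: [600.7, 156.7, 111.9]
eef_rot: [[-0.941, 0.338, -0.001], [0.338, 0.941, -0.0], [0.001, -0.0, -1.0]]
force: [0.4, 0.4, 0.0]
grip_width: 76.3
grip_force: 0.0
time_s: 6.55
ee_pos: [599.9, 157.0, 65.1]
eef_rot: [[-0.941, 0.338, -0.001], [0.338, 0.941, -0.0], [0.001, -0.001, -1.0]]
force: [-0.8, 0.5, 0.0]
grip_width: 90.9
grip_force: 0.0
time_s: 6.97
ee_pos: [600.7, 157.1, 66.7]
eef_rot: [[-0.941, 0.338, 0.001], [0.338, 0.941, 0.0], [-0.001, 0.0, -1.0]]
force: [0.6, 0.3, -0.2]
grip_width: 91.3
grip_force: 0.0
```

```bash

python3 -m handwheel '[0,0,0.12,0,0,0,0,0,0,0,0,0,0,0,0,0,0,0,0,0]' 255
python3 -m handwheel '[0,0,0,0,0,0,0,0,0,0,0,0,0,0,0,0,0,0,0,0]'
python3 -m handwheel '[0,0,0,0,0,0,0,0,0,0,0,0,0,0,0,0,0,0,0,0]'
```

```text
time_s: 7.38
ee_pos: [600.4, 157.1, 63.2]
eef_rot: [[-0.941, 0.338, -0.0], [0.338, 0.941, -0.0], [0.0, -0.0, -1.0]]
force: [-0.1, 0.1, -0.4]
grip_width: 60.7
grip_force: 0.0
time_s: 7.8
ee_pos: [600.4, 157.0, 63.2]
eef_rot: [[-0.941, 0.338, 0.0], [0.338, 0.941, -0.0], [-0.0, -0.0, -1.0]]
force: [0.8, -1.0, 0.5]
grip_width: 57.8
grip_force: 30.0
time_s: 8.22
ee_pos: [600.5, 157.1, 63.2]
eef_rot: [[-0.941, 0.338, 0.0], [0.338, 0.941, 0.0], [-0.0, 0.0, -1.0]]
force: [0.1, 0.3, -0.6]
grip_width: 57.7
grip_force: 30.0
```

```bash

python3 -m handwheel '[0,0,-0.1,0,0,0,-0.2,0,0,0,-0.3,0,0,0,-0.4,0,0,0,-0.5,0]'
python3 -m handwheel '[0,0,-0.6,0,0,0,-0.6,0,0,0,-0.6,0,0,0,-0.6,0,0,0,-0.5,0]'
python3 -m handwheel '[0,0,-0.5,0,0,0,-0.5,0,0,0,-0.3,0,0,0,0,0,0,0,0,0]'
python3 - <<'E'
from h import *
s=ctrl.state();M=model('wrist',s);a=ctrl.capture('wrist');cv2.imwrite('pics/w3.png',a)
b=ctrl.capture('scene');cv2.imwrite('pics/s3.png',b)
np.savez('w3.npz',K=M[0],d=M[1],T=M[2],p=s['ee_pos'],R=s['eef_rot'])
cv2.imwrite('pics/w3c.png',np.hstack([cv2.resize(a,(480,300)),cv2.resize(b[140:265,300:430],(300,300),interpolation=3)]));print(s['ee_pos'],s['force'],s['grip_width'])
E
```

```text
time_s: 8.63
ee_pos: [600.2, 157.0, 101.5]
eef_rot: [[-0.941, 0.338, -0.0], [0.338, 0.941, -0.0], [0.0, -0.0, -1.0]]
force: [0.1, -0.2, -2.1]
grip_width: 57.9
grip_force: 30.0
time_s: 9.05
ee_pos: [600.8, 157.1, 175.6]
eef_rot: [[-0.941, 0.338, 0.002], [0.338, 0.941, 0.0], [-0.001, 0.001, -1.0]]
force: [0.4, 0.8, -1.7]
grip_width: 57.7
grip_force: 30.0
time_s: 9.47
ee_pos: [600.5, 157.1, 205.8]
eef_rot: [[-0.941, 0.338, 0.0], [0.338, 0.941, 0.0], [-0.0, 0.0, -1.0]]
force: [0.3, -0.9, -1.4]
grip_width: 57.7
grip_force: 30.0
[600.46434516 157.06039087 205.84380774] [ 0.30882606 -0.85202392 -1.36034161] 57.65696418362837
```

View pics/w3c.png

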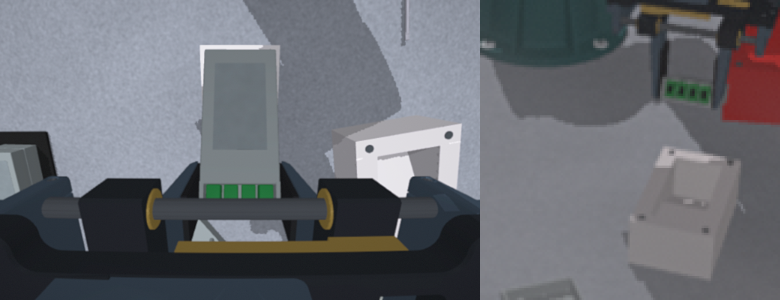

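The cassette is held by its adapter end and still tilted. Its plain top edge is at about (240,50) in the left half, and the nest is empty.

```bash
python3 - <<'E'
from h import *
z=np.load('w3.npz');M=z['K'],z['d'],z['T'];a=cv2.imread('pics/w3.png');hs=cv2.cvtColor(a,cv2.COLOR_BGR2GRAY).astype(int)
print('col320',hs[55:80,320].tolist());print('row75',hs[75,260:285].tolist(),hs[75,362:385].tolist())
R=z['R'];p=z['p'];ex=-R[:,0];ey=R[:,1];ez=np.array([0,0,1.])
for dlt in(-6,-3,0,3,6,10):
  # corner rel TCP in (x,z) at 26deg, pivot (0,12)
  th=np.radians(dlt);o=[]
  for q in[(-101.7,-32),(-91.2,-52)]:
    v=np.array([q[0],q[1]-12]);w=np.array([v[0]*np.cos(th)-v[1]*np.sin(th),v[0]*np.sin(th)+v[1]*np.cos(th)+12])
    for s in(29,-29):o.append(p+w[0]*ex+s*ey+w[1]*ez)
  print(dlt+26,proj(M,o).round(1).tolist())
E
```

```text
col320 [158, 160, 160, 158, 177, 225, 235, 235, 236, 237, 224, 144, 114, 119, 120, 121, 121, 121, 121, 122, 121, 121, 122, 121, 121]
row75 [158, 155, 157, 159, 160, 158, 178, 230, 237, 237, 239, 236, 172, 122, 118, 121, 120, 121, 121, 122, 121, 120, 121, 121, 121] [120, 120, 121, 120, 118, 124, 152, 168, 172, 168, 151, 124, 111, 109, 113, 116, 116, 118, 118, 117, 115, 114, 113]
20 [[371.8, 54.8], [269.9, 54.8], [366.0, 74.5], [275.3, 74.5]]
23 [[370.2, 59.9], [271.4, 59.8], [364.7, 80.2], [276.5, 80.1]]
26 [[368.6, 65.1], [272.8, 65.1], [363.5, 85.9], [277.6, 85.9]]
29 [[367.2, 70.5], [274.2, 70.4], [362.4, 91.7], [278.6, 91.7]]
32 [[365.8, 76.0], [275.4, 75.9], [361.4, 97.6], [279.6, 97.5]]
36 [[364.2, 83.5], [277.0, 83.4], [360.1, 105.5], [280.8, 105.4]]
```

```bash

python3 -m handwheel '[-0.15,-0.35,0,0,-0.27,-0.65,0,0.2,-0.3,-0.75,0,0,-0.32,-0.75,0,0,-0.32,-0.75,0,0]'
python3 -m handwheel '[-0.32,-0.75,0,0,-0.32,-0.75,0,0,-0.32,-0.75,0,0,-0.32,-0.75,0,0,-0.32,-0.75,0,0]'
python3 -m handwheel '[-0.32,-0.75,0,0,-0.32,-0.75,0,0,-0.3,-0.75,0,0,-0.26,-0.75,0,0,-0.2,-0.5,0,0]'
python3 -m handwheel '[0,0,0,0,0,0,0,0,0,0,0,0,0,0,0,0,0,0,0,0]'
python3 - <<'E'
from h import *
s=ctrl.state();M=model('wrist',s);a=ctrl.capture('wrist');cv2.imwrite('pics/w4.png',a)
np.savez('w4.npz',K=M[0],d=M[1],T=M[2],p=s['ee_pos'],R=s['eef_rot']);print(s['ee_pos'],s['force'],s['grip_width'])
E
```

```text
time_s: 9.98
ee_pos: [603.2, 67.6, 205.0]
eef_rot: [[-0.934, 0.358, -0.001], [0.358, 0.934, -0.0], [0.001, -0.001, -1.0]]
force: [0.1, -0.0, -1.2]
grip_width: 57.8
grip_force: 30.0
time_s: 10.4
ee_pos: [607.0, -34.4, 205.0]
eef_rot: [[-0.934, 0.358, -0.001], [0.358, 0.934, 0.0], [0.001, -0.0, -1.0]]
force: [-0.1, 0.6, -2.9]
grip_width: 57.4
grip_force: 30.0
time_s: 10.82
ee_pos: [608.2, -129.1, 205.0]
eef_rot: [[-0.934, 0.358, -0.001], [0.358, 0.934, 0.0], [0.001, -0.0, -1.0]]
force: [-0.8, 0.1, -2.3]
grip_width: 57.5
grip_force: 30.0
time_s: 11.23
ee_pos: [608.9, -126.3, 205.7]
eef_rot: [[-0.934, 0.357, -0.0], [0.357, 0.934, 0.0], [0.0, 0.0, -1.0]]
force: [0.3, 0.3, -2.1]
grip_width: 57.6
grip_force: 30.0
[ 608.8731995  -126.28974615  205.65473691] [ 0.27700619  0.31495351 -2.1347157 ] 57.587825499407415
```

View pics/w4.png

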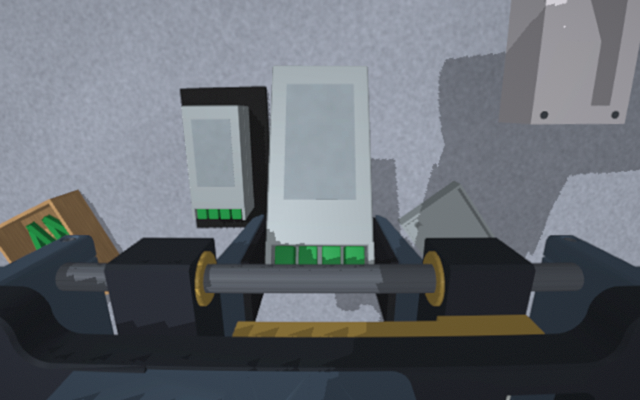

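The stack's top face shows its back edge at row 106 (columns 182–240) and its front edge at about row 220 (columns 196–244). The side face is visible to the right of it.

```bash
python3 - <<'E'
from h import *
g=cv2.cvtColor(cv2.imread('pics/w4.png'),6).astype(int)
for r in(115,145,180,200):print(r,g[r,176:202].tolist(),g[r,230:262].tolist())
for c in(200,220,232):print(c,g[98:112,c].tolist(),g[200:232,c].tolist())
E
```

```text
115 [148, 148, 150, 149, 150, 155, 167, 172, 172, 171, 173, 172, 172, 172, 173, 173, 174, 173, 173, 173, 174, 174, 173, 173, 173, 174] [175, 176, 176, 175, 176, 176, 177, 169, 130, 93, 84, 84, 85, 83, 86, 86, 85, 88, 77, 44, 24, 24, 26, 27, 28, 31, 33, 34, 34, 33, 35, 33]
145 [154, 152, 150, 149, 149, 150, 150, 150, 154, 165, 171, 171, 170, 169, 170, 171, 168, 161, 154, 153, 153, 154, 153, 154, 153, 153] [153, 158, 169, 174, 174, 173, 174, 174, 176, 166, 121, 87, 84, 85, 86, 88, 85, 84, 87, 83, 61, 31, 21, 22, 25, 25, 24, 23, 26, 23, 26, 23]
180 [156, 155, 155, 155, 157, 158, 157, 153, 154, 154, 157, 157, 156, 160, 167, 169, 168, 168, 170, 168, 163, 155, 152, 152, 151, 152] [151, 152, 151, 152, 159, 168, 169, 169, 168, 169, 171, 167, 135, 92, 81, 85, 84, 83, 84, 85, 87, 82, 59, 29, 23, 24, 22, 24, 23, 24, 24, 25]
200 [151, 150, 149, 148, 150, 154, 158, 162, 162, 160, 155, 153, 154, 154, 153, 158, 165, 166, 166, 166, 167, 167, 167, 167, 166, 166] [167, 167, 167, 167, 167, 167, 166, 167, 167, 166, 168, 168, 166, 142, 98, 81, 86, 85, 85, 86, 85, 85, 85, 76, 41, 22, 25, 24, 24, 25, 24, 23]
200 [34, 33, 32, 33, 33, 29, 40, 85, 142, 171, 175, 173, 174, 173] [166, 166, 165, 165, 166, 165, 165, 162, 148, 117, 103, 105, 105, 105, 105, 105, 106, 105, 90, 52, 30, 31, 33, 35, 34, 32, 33, 69, 124, 160, 165, 162]
220 [32, 31, 34, 33, 30, 27, 43, 96, 149, 174, 176, 174, 174, 175] [167, 167, 166, 166, 165, 165, 165, 164, 147, 111, 93, 92, 86, 81, 78, 75, 71, 61, 49, 28, 24, 28, 33, 34, 35, 31, 33, 68, 120, 152, 156, 159]
232 [33, 32, 32, 31, 32, 29, 47, 102, 154, 175, 177, 176, 176, 176] [167, 166, 166, 167, 166, 165, 168, 165, 150, 116, 100, 102, 100, 99, 96, 88, 84, 78, 62, 33, 21, 26, 27, 32, 35, 31, 42, 98, 147, 159, 159, 159]
```

```bash
python3 - <<'E'
from h import *
z=np.load('w4.npz');M=z['K'],z['d'],z['T']
L=np.array([(181.2,115),(184.4,145),(189.2,180),(191.3,200)]);Rr=np.array([(238.2,115),(240.2,145),(242.4,180),(243.7,200)])
fl=np.polyfit(L[:,1],L[:,0],1);fr=np.polyfit(Rr[:,1],Rr[:,0],1)
C=ray(M,[(np.polyval(fl,218.7),218.7),(np.polyval(fr,218.9),218.9),(np.polyval(fl,105.2),105.2),(np.polyval(fr,105),105)],54)
print(C.round(1));fit(C)
for P in(ray(M,L,54),ray(M,Rr,54)):
  v=P[-1]-P[0];print(np.degrees(np.arctan2(v[1],v[0])))
E
```

```text
[[ 595.4 -269.4   54. ]
 [ 615.7 -216.6   54. ]
 [ 483.  -228.2   54. ]
 [ 504.  -174.    54. ]]
centre [ 549.6 -222.1] hdg -20.52 L 119.7 W 56.5 58.1
-20.272472420894427
-20.851521498862287
```

```bash

python3 -m handwheel '[-0.06,-0.6,0,-0.07,-0.07,-0.9,0,0,-0.08,-1,0,0,-0.08,-1,0,0,-0.07,-0.92,0,0]'
python3 -m handwheel '[0,0,0.3,0,0,0,0.6,0,0,0,0.7,0,0,0,0.7,0,0,0,0.5,0]'
python3 -m handwheel '[0,0,0.2,0,0,0,0,0,0,0,0,0,0,0,0,0,0,0,0,0]'
python3 - <<'E'
from h import *
s=ctrl.state();tomove(s,[578.6,-233,108])
E
```

```text
time_s: 11.7
ee_pos: [578.1, -234.3, 205.8]
eef_rot: [[-0.937, 0.35, 0.0], [0.35, 0.937, -0.0], [-0.0, -0.0, -1.0]]
force: [0.2, -0.7, -1.5]
grip_width: 57.5
grip_force: 30.0
time_s: 12.12
ee_pos: [578.1, -232.8, 134.1]
eef_rot: [[-0.937, 0.35, -0.001], [0.35, 0.937, 0.001], [0.001, 0.0, -1.0]]
force: [-0.3, 0.4, -2.0]
grip_width: 57.5
grip_force: 30.0
time_s: 12.53
ee_pos: [579.0, -233.8, 131.7]
eef_rot: [[-0.936, 0.351, 0.001], [0.351, 0.936, -0.001], [-0.001, -0.0, -1.0]]
force: [0.3, -0.0, -1.6]
grip_width: 57.7
grip_force: 30.0
tool mm [ 0.7  0.6 23.7] units [0.03 0.02 0.95] hdg 159.46
```

```bash

python3 -m handwheel '[0.03,0.02,0.2,0,0,0,0.2,0,0,0,0.2,0,0,0,0.2,0,0,0,0.08,0]'
python3 -m handwheel '[0,0,0,0,0,0,0,0,0,0,0,0,0,0,0,0,0,0,0,0]'
python3 - <<'E'
from h import *
s=ctrl.state();M=model('wrist',s);a=ctrl.capture('wrist');cv2.imwrite('pics/w5.png',a)
t=ctrl.capture('scene');cv2.imwrite('pics/s5.png',t)
np.savez('w5.npz',K=M[0],d=M[1],T=M[2],p=s['ee_pos'],R=s['eef_rot']);tomove(s,[578.6,-233,106])
cv2.imwrite('pics/w5c.png',np.hstack([cv2.resize(a[20:270,200:450],(400,400),interpolation=3),cv2.resize(t[180:260,210:290],(400,400),interpolation=3)]))
h=np.radians(-20.5);x=np.array([np.cos(h),np.sin(h)]);y=np.array([-x[1],x[0]]);c=np.array([549.6,-222.1])
for q in((-60,29,54),(-60,-29,54),(-60,29,6),(-60,-29,6),(-85,50,6),(-85,-50,6)):
  p=proj(M,[*(c+q[0]*x+q[1]*y),q[2]])[0];print(q,p.round(1),((p-[200,20])*1.6).round(0))
E
```

```text
time_s: 12.95
ee_pos: [577.4, -232.7, 107.6]
eef_rot: [[-0.936, 0.351, -0.001], [0.351, 0.936, 0.0], [0.001, 0.0, -1.0]]
force: [-1.1, -0.0, -2.3]
grip_width: 57.5
grip_force: 30.0
time_s: 13.37
ee_pos: [578.0, -233.0, 108.9]
eef_rot: [[-0.936, 0.351, 0.0], [0.351, 0.936, -0.0], [-0.0, -0.0, -1.0]]
force: [0.7, 1.3, -1.9]
grip_width: 57.5
grip_force: 30.0
tool mm [-0.5  0.2  2.9] units [-0.02  0.01  0.12] hdg 159.46
(-60, 29, 54) [363.1  87.3] [261. 108.]
(-60, -29, 54) [278.4  87.4] [126. 108.]
(-60, 29, 6) [355.3  91.7] [248. 115.]
(-60, -29, 6) [285.7  91.7] [137. 115.]
(-85, 50, 6) [381.8  59.8] [291.  64.]
(-85, -50, 6) [259.2  59.8] [95. 64.]
```

View pics/w5c.png

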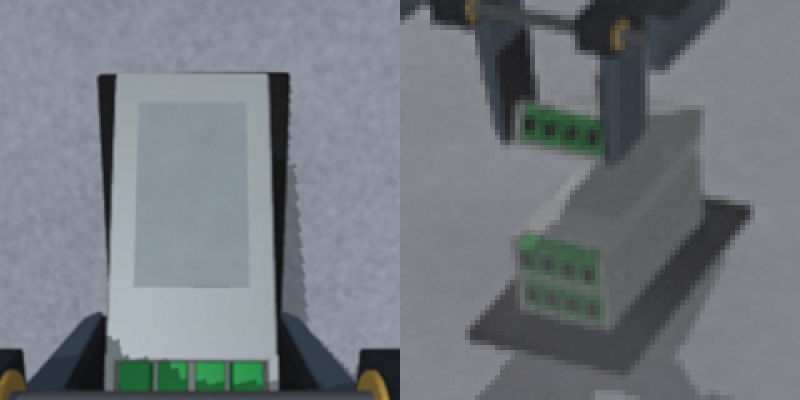

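The left crop shows the held cassette centred laterally on the black pad: cassette columns 116–268, pad corners at (97,75) and (288,73). I expected the pad's back edge about 10 crop pixels higher, so I'm checking the lengthwise position.

```bash
python3 - <<'E'
from h import *
z=np.load('w4.npz');M4=z['K'],z['d'],z['T'];z=np.load('w5.npz');M5=z['K'],z['d'],z['T']
h=np.radians(-20.5);x=np.array([np.cos(h),np.sin(h)]);y=np.array([-x[1],x[0]]);c=np.array([549.6,-222.1])
def st(M,uv,zz):
  P=ray(M,uv,zz)[:,:2]-c;print(np.c_[P@x,P@y].round(1).tolist())
g4=cv2.cvtColor(cv2.imread('pics/w4.png'),6).astype(int);g5=cv2.cvtColor(cv2.imread('pics/w5.png'),6).astype(int)
print(g4[82:95,220].tolist(),g4[82:95,200].tolist());print(g5[58:75,266].tolist(),g5[58:75,375].tolist(),g5[55:75,320].tolist())
st(M4,[(220,87.5),(220,226.5),(200,226.8)],6);st(M5,[(266,66.5),(375,65.5)],6)
Ms=model('scene');b=cv2.imread('pics/s5.png')
for q in((60,29,54),(60,-29,54),(-60,29,54),(85,50,6),(85,-50,6),(-85,50,6)):
  p=proj(Ms,[*(c+q[0]*x+q[1]*y),q[2]])[0];print(q,((p-[210,180])*5+[400,0]).round(0))
E
```

```text
[155, 155, 156, 157, 143, 83, 35, 30, 31, 34, 33, 32, 33] [156, 153, 150, 153, 148, 105, 51, 30, 33, 33, 31, 33, 33]
[147, 146, 147, 146, 146, 147, 147, 137, 79, 32, 26, 29, 28, 28, 28, 29, 29] [140, 141, 141, 142, 143, 148, 136, 73, 22, 26, 30, 30, 28, 29, 27, 28, 29] [143, 143, 144, 145, 146, 146, 147, 147, 146, 130, 115, 144, 154, 156, 155, 156, 155, 157, 156, 157]
[[-80.0, -1.7], [86.8, -16.4], [87.1, -42.0]]
[[-79.8, -44.6], [-80.6, 44.6]]
(60, 29, 54) [601. 258.]
(60, -29, 54) [508. 237.]
(-60, 29, 54) [697. 146.]
(85, 50, 6) [622. 362.]
(85, -50, 6) [463. 323.]
(-85, 50, 6) [752. 199.]
```

```bash

python3 -m handwheel '[-0.02,0,0.06,0,0,0,0.04,0,0,0,0,0,0,0,0,0,0,0,0,0]'
python3 -m handwheel '[0,0,0.04,0,0,0,0.04,0,0,0,0,0,0,0,0,0,0,0,0,0]'
```

```text
time_s: 13.88
ee_pos: [578.3, -233.1, 106.1]
eef_rot: [[-0.936, 0.351, -0.0], [0.351, 0.936, 0.0], [0.0, 0.0, -1.0]]
force: [-0.4, 0.1, -0.4]
grip_width: 57.9
grip_force: 30.0
time_s: 14.3
ee_pos: [578.5, -233.1, 104.3]
eef_rot: [[-0.936, 0.351, 0.0], [0.351, 0.936, -0.0], [-0.0, -0.0, -1.0]]
force: [1.0, 0.0, 3.1]
grip_width: 57.6
grip_force: 30.0
```

```bash

python3 -m handwheel '[-0.08,0,0.125,0,0,0,0,0,-0.08,0,0.125,0,0,0,0,0,0,0,0,0]'
python3 -m handwheel '[-0.086,0,0.166,0,0,0,0,0,-0.086,0,0.166,0,0,0,0,0,0,0,0,0]'
```

```text
time_s: 14.72
ee_pos: [582.0, -234.5, 97.6]
eef_rot: [[-0.936, 0.351, -0.0], [0.351, 0.936, 0.0], [0.0, 0.0, -1.0]]
force: [-0.6, 0.8, 0.8]
grip_width: 57.9
grip_force: 30.0
time_s: 15.13
ee_pos: [586.1, -236.0, 89.3]
eef_rot: [[-0.936, 0.351, -0.0], [0.351, 0.936, 0.0], [0.0, -0.0, -1.0]]
force: [-0.9, -0.2, -1.2]
grip_width: 57.7
grip_force: 30.0
```

```bash

python3 -m handwheel '[-0.07,0,0.17,0,0,0,0,0,-0.07,0,0.17,0,0,0,0,0,0,0,0,0]'
python3 -m handwheel '[-0.06,0,0.18,0,0,0,0,0,-0.06,0,0.18,0,0,0,0,0,0,0,0,0]'
python3 - <<'E'
from h import *
s=ctrl.state();M=model('wrist',s);a=ctrl.capture('wrist');t=ctrl.capture('scene');print(s['ee_pos'],s['force'])
cv2.imwrite('pics/w6.png',a);cv2.imwrite('pics/w6c.png',np.hstack([cv2.resize(a[20:270,200:450],(400,400),interpolation=3),cv2.resize(t[180:260,210:290],(400,400),interpolation=3)]))
h=np.radians(-20.5);x=np.array([np.cos(h),np.sin(h)]);y=np.array([-x[1],x[0]]);c=np.array([549.6,-222.1])
d=s['ee_pos'][:2]-c;print('tcp in stack',d@x,d@y)
for q in((-60,29,54),(-60,-29,54)):
  p=proj(M,[*(c+q[0]*x+q[1]*y),q[2]])[0];print(q,p.round(1),((p-[200,20])*1.6).round(0))
E
```

```text
time_s: 15.55
ee_pos: [589.4, -237.2, 80.9]
eef_rot: [[-0.936, 0.351, -0.0], [0.351, 0.936, 0.0], [0.0, 0.0, -1.0]]
force: [-0.0, -0.4, 0.7]
grip_width: 57.7
grip_force: 30.0
time_s: 15.97
ee_pos: [592.2, -238.3, 71.8]
eef_rot: [[-0.936, 0.351, -0.0], [0.351, 0.936, 0.0], [0.0, -0.0, -1.0]]
force: [-0.1, 0.3, -0.5]
grip_width: 57.8
grip_force: 30.0
[ 592.23316935 -238.30647869   71.81380701] [-0.08056561  0.26587674 -0.46958648]
tcp in stack 45.60893252781652 -0.24970728675629972
(-60, 29, 54) [373.1  54. ] [277.  54.]
(-60, -29, 54) [269.3  54. ] [111.  54.]
```

View pics/w6c.png

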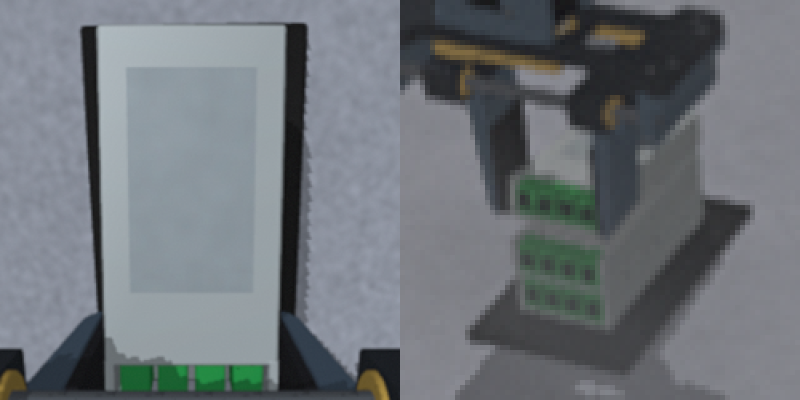

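The cassette is now only slightly tilted over the stack. In the scene crop its adapters (560,200) line up above the others (560,262), and the side faces are flush.

```bash

python3 -m handwheel '[-0.04,0,0.16,0,0,0,0,0,-0.02,0,0.16,0,0,0,0,0,0,0,0,0]'
python3 -m handwheel '[-0.01,0,0.06,0,0,0,0,0,0,0,0,0,0,0,0,0,0,0,0,0]'
```

```text
time_s: 16.48
ee_pos: [593.8, -238.9, 64.0]
eef_rot: [[-0.936, 0.351, 0.0], [0.351, 0.936, -0.0], [-0.0, -0.0, -1.0]]
force: [1.1, -0.0, 0.8]
grip_width: 57.9
grip_force: 30.0
time_s: 16.9
ee_pos: [594.0, -239.0, 62.8]
eef_rot: [[-0.936, 0.351, 0.0], [0.351, 0.936, -0.0], [-0.0, -0.0, -1.0]]
force: [1.6, -1.1, 1.6]
grip_width: 58.0
grip_force: 30.0
```

```bash

python3 -m handwheel '[0,0,0.05,0,0,0,0,0,0,0,0,0,0,0,0,0,0,0,0,0]'
python3 -m handwheel '[0,0,0.05,0,0,0,0,0,0,0,0,0,0,0,0,0,0,0,0,0]'
```

```text
time_s: 17.32
ee_pos: [593.9, -238.9, 61.4]
eef_rot: [[-0.936, 0.351, 0.0], [0.351, 0.936, -0.0], [-0.0, -0.0, -1.0]]
force: [2.5, -0.4, 3.1]
grip_width: 57.6
grip_force: 30.0
time_s: 17.73
ee_pos: [594.0, -239.0, 60.6]
eef_rot: [[-0.936, 0.351, 0.0], [0.351, 0.936, -0.0], [-0.0, -0.0, -1.0]]
force: [-0.7, -0.0, 10.1]
grip_width: 57.9
grip_force: 30.0
```

```bash
python3 - <<'E'
from h import *
s=ctrl.state();M=model('wrist',s);a=ctrl.capture('wrist');t=ctrl.capture('scene');cv2.imwrite('pics/w7.png',a)
cv2.imwrite('pics/w7c.png',np.hstack([cv2.resize(a[0:250,200:450],(400,400),interpolation=3),cv2.resize(t[180:260,210:290],(400,400),interpolation=3)]))
h=np.radians(-20.5);x=np.array([np.cos(h),np.sin(h)]);y=np.array([-x[1],x[0]]);c=np.array([549.6,-222.1])
for q in((-60,29,78),(-60,-29,78),(-60,0,54),(50,0,78)):
  p=proj(M,[*(c+q[0]*x+q[1]*y),q[2]])[0];print(q,p.round(1))
g=cv2.cvtColor(a,6).astype(int);print(g[14:50,320].tolist());print(g[60,250:275].tolist(),g[60,365:390].tolist())
E
```

```text
(-60, 29, 78) [386.3  35.6]
(-60, -29, 78) [257.1  35.6]
(-60, 0, 54) [321.3  46.1]
(50, 0, 78) [321.4 259.7]
[146, 144, 142, 144, 144, 144, 146, 145, 147, 147, 147, 148, 142, 109, 94, 149, 167, 168, 167, 168, 167, 168, 167, 167, 167, 167, 166, 166, 167, 166, 167, 167, 167, 168, 166, 167]
[26, 28, 30, 29, 27, 28, 72, 134, 168, 174, 174, 175, 174, 174, 173, 172, 173, 173, 173, 173, 173, 173, 172, 173, 173] [160, 160, 160, 159, 160, 159, 161, 161, 160, 160, 161, 159, 162, 160, 161, 157, 134, 82, 36, 27, 28, 31, 32, 32, 29]
```

View pics/w7c.png

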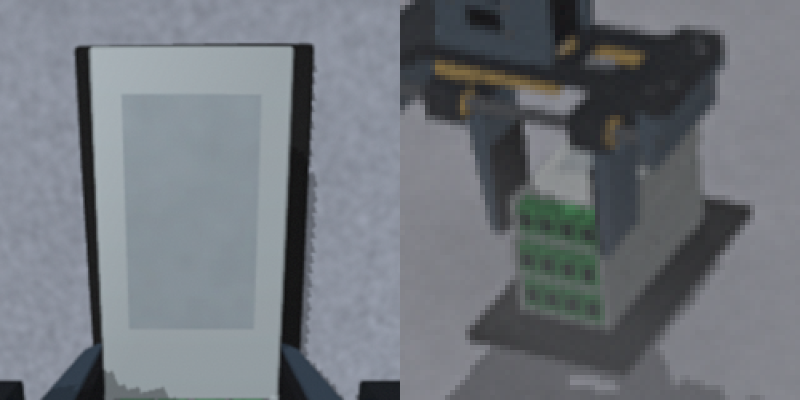

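The left crop shows the cassette's back top edge at raw row 28.7, where 35.6 was predicted, so it may lie about 3 mm too far towards the plain side. The scene crop shows three adapter rows stacked flat. I'm checking the offset against the pad and the scene view.

```bash
python3 - <<'E'
from h import *
s=ctrl.state();M=model('wrist',s);a=cv2.imread('pics/w7.png')
h=np.radians(-20.5);x=np.array([np.cos(h),np.sin(h)]);y=np.array([-x[1],x[0]]);c=np.array([549.6,-222.1])
W=lambda q:[*(c+q[0]*x+q[1]*y),q[2]]
print('pad pred',proj(M,[W((-80,-47,6)),W((-80,47,6))]).round(1).tolist())
g=cv2.cvtColor(a,6).astype(int);print(g[18:40,252].tolist(),g[18:40,391].tolist())
def st(uv,z):
  P=ray(M,uv,z)[:,:2]-c;return np.c_[P@x,P@y].round(1).tolist()
print('edge',st([(320,28.6),(320,28)],78),st([(320,28.6)],77))
t=ctrl.capture('scene');Ms=model('scene')
b=t[180:260,210:290];G=b[:,:,1].astype(int)-b[:,:,2]
G=cv2.resize(G.clip(0,255).astype(np.uint8),None,fx=5,fy=5,interpolation=3)
m=(G>25).astype(np.uint8)
col=m[:,110:200]; print('row profile',[(i,int(v)) for i,v in enumerate(col.sum(1)) if i>180 and i%4==0])
for zz in(18,42,66):print(zz,((proj(Ms,[W((60,0,zz)),W((60,-20,zz)),W((57,0,zz))])-[210,180])*5).round(0).tolist())
E
```

```text
pad pred [[249.3, 28.7], [392.3, 28.7]]
[146, 147, 147, 146, 147, 147, 147, 147, 148, 142, 105, 55, 29, 28, 29, 28, 29, 28, 27, 28, 28, 28] [139, 140, 141, 142, 144, 144, 147, 146, 126, 80, 37, 25, 28, 29, 28, 30, 30, 27, 28, 29, 30, 28]
edge [[-62.8, -0.7], [-63.1, -0.7]] [[-63.0, -0.7]]
row profile [(184, 0), (188, 0), (192, 0), (196, 0), (200, 25), (204, 25), (208, 60), (212, 70), (216, 55), (220, 35), (224, 35), (228, 20), (232, 15), (236, 5), (240, 0), (244, 0), (248, 30), (252, 35), (256, 40), (260, 30), (264, 30), (268, 10), (272, 10), (276, 5), (280, 5), (284, 5), (288, 5), (292, 10), (296, 10), (300, 0), (304, 0), (308, 0), (312, 0), (316, 0), (320, 0), (324, 0), (328, 0), (332, 0), (336, 0), (340, 0), (344, 0), (348, 0), (352, 0), (356, 0), (360, 0), (364, 0), (368, 0), (372, 0), (376, 0), (380, 0), (384, 0), (388, 0), (392, 0), (396, 0)]
18 [[161.0, 300.0], [129.0, 292.0], [163.0, 297.0]]
42 [[157.0, 265.0], [125.0, 257.0], [159.0, 262.0]]
66 [[152.0, 229.0], [120.0, 222.0], [155.0, 226.0]]
```

```bash

python3 -m handwheel '[0,0,-0.12,0,0,0,-0.1,0,0,0,0,0,-0.12,0.02,0,0,0,0,0,0]'
python3 -m handwheel '[0,0,0.08,0,0,0,0.06,0,0,0,0.04,0,0,0,0,0,0,0,0,0]'
python3 -m handwheel '[0,0,0.03,0,0,0,0,0,0,0,0,0,0,0,0,0,0,0,0,0]'
python3 - <<'E'
from h import *
s=ctrl.state();M=model('wrist',s);a=ctrl.capture('wrist');cv2.imwrite('pics/w8.png',a);print(s['ee_pos'])
h=np.radians(-20.5);x=np.array([np.cos(h),np.sin(h)]);y=np.array([-x[1],x[0]]);c=np.array([549.6,-222.1])
g=cv2.cvtColor(a,6).astype(int);print(g[22:44,320].tolist(),g[60,250:262].tolist(),g[60,376:390].tolist())
print(proj(M,[[*(c-60*x),78]]))
E
```

```text
time_s: 18.3
ee_pos: [597.1, -239.5, 65.5]
eef_rot: [[-0.936, 0.351, -0.0], [0.351, 0.936, 0.0], [0.0, 0.0, -1.0]]
force: [-0.7, 0.5, -1.7]
grip_width: 57.9
grip_force: 30.0
time_s: 18.72
ee_pos: [596.7, -239.4, 61.0]
eef_rot: [[-0.936, 0.351, -0.0], [0.351, 0.936, 0.0], [0.0, 0.0, -1.0]]
force: [0.3, 0.1, -1.8]
grip_width: 57.9
grip_force: 30.0
time_s: 19.13
ee_pos: [596.9, -239.5, 60.6]
eef_rot: [[-0.936, 0.351, 0.0], [0.351, 0.936, -0.0], [-0.0, -0.0, -1.0]]
force: [-2.1, 1.3, 4.9]
grip_width: 57.5
grip_force: 30.0
[ 596.88599093 -239.52930009   60.60958503]
[118, 62, 26, 24, 25, 39, 92, 151, 168, 168, 168, 166, 167, 168, 168, 167, 167, 166, 167, 167, 168, 167] [27, 29, 30, 29, 27, 29, 71, 133, 167, 175, 175, 175] [160, 159, 160, 162, 157, 134, 81, 37, 27, 28, 30, 32, 29, 28]
[[320.5701918   28.31695901]]
```

The back edge is now at row 28, against 28.3 predicted, so it is aligned and seated. Releasing.

```bash

python3 -m handwheel '[0,0,0,0,0,0,0,0,0,0,0,0,0,0,0,0,0,0,0,0]' 0
python3 -m handwheel '[0,0,0,0,0,0,0,0,0,0,0,0,0,0,0,0,0,0,0,0]'
python3 -m handwheel '[0,0,-0.2,0,0,0,-0.5,0,0,0,-0.8,0,0,0,-0.9,0,0,0,-0.9,0]'
python3 -m handwheel '[0,0.4,-0.9,0,0,0.8,-0.9,0,0,0.8,-0.3,0,0,0.8,0,0,0,0,0,0]'
python3 -m handwheel '[0,0.8,0,0,0,0.8,0,0,0,0.8,0,0,0,0,0,0,0,0,0,0]'
python3 - <<'E'
from h import *
a=ctrl.capture('wrist');t=ctrl.capture('scene');
cv2.imwrite('pics/w9c.png',np.hstack([cv2.resize(a,(400,400)),cv2.resize(t[180:260,210:290],(400,400),interpolation=3)]))
E
```

```text
time_s: 19.6
ee_pos: [596.8, -239.5, 60.3]
eef_rot: [[-0.936, 0.351, -0.0], [0.351, 0.936, 0.0], [0.0, -0.0, -1.0]]
force: [0.8, -0.1, 1.4]
grip_width: 88.0
grip_force: 0.0
time_s: 20.02
ee_pos: [596.8, -239.5, 60.4]
eef_rot: [[-0.936, 0.351, 0.0], [0.351, 0.936, -0.0], [-0.0, 0.0, -1.0]]
force: [0.2, 0.1, -0.1]
grip_width: 91.2
grip_force: 0.0
time_s: 20.43
ee_pos: [596.8, -239.5, 144.8]
eef_rot: [[-0.936, 0.351, 0.0], [0.351, 0.936, -0.0], [-0.0, 0.0, -1.0]]
force: [0.5, 0.8, 0.6]
grip_width: 91.5
grip_force: 0.0
time_s: 20.85
ee_pos: [622.7, -171.7, 197.6]
eef_rot: [[-0.937, 0.349, 0.002], [0.349, 0.937, -0.0], [-0.002, 0.001, -1.0]]
force: [0.1, 0.8, 0.2]
grip_width: 91.3
grip_force: 0.0
time_s: 21.27
ee_pos: [642.5, -117.5, 195.9]
eef_rot: [[-0.937, 0.35, 0.0], [0.35, 0.937, -0.0], [-0.0, -0.0, -1.0]]
force: [-0.5, -0.8, 0.1]
grip_width: 91.2
grip_force: 0.0
```

View pics/w9c.png

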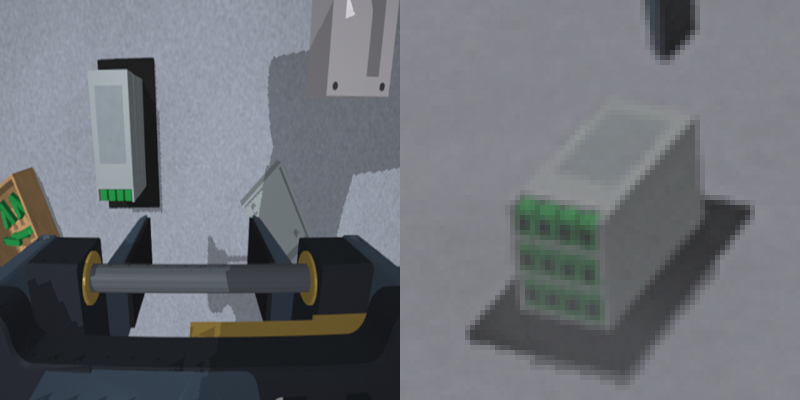

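The stack of three stands square: the adapter rows line up at about (560,220), (560,262) and (560,300), and the edges are flush.

```bash
python3 -c "
from workcell import ctrl
print(ctrl.finish_job())"
```

```text
the job is handed in; nothing more can be done
None
```

The cassette was tipped in the nest, lifted out, set down square on the stack with its adapters over theirs, and released; I handed the job in at about 21 s.

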